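Open a latched insulated food carrier and leave its lid caught on the stay

ROBOT

A 6-joint arm with a two-finger parallel gripper is mounted at the origin on a cart in front of the work surface, level with it; the furniture and walls round the work are solid. World frame = base frame: x ahead of the robot, y to its left, z up, the work surface at z = 0. Lengths are in m, angles in rad, forces in N, time in s.
With the tool pointing down it reaches from about 0.25 to 0.85 m from the base axis. Payload 12.5 kg.
Tool frame: the origin (TCP) lies at the very end of the fingers, on their centre line; the grasp point (between the pads) lies 19 mm behind it; z points along the fingers, y is the direction in which the jaws open and shut (so a half turn about z gives the same grasp; the last joint's range is limited). The gripper opens to 93 mm and grips with 3 to 60 N. Pads are 15 mm wide; open, the fingers measure 128 mm over their backs; the gripper's body (75 mm by 188 mm) begins 65 mm behind the grasp point.
Start: joints at [-1.29, 0.351, 1.652, -0, 1.139, -0.085], TCP at [0.197, -0.514, 0.219] pointing down, gripper open.
Joint ranges: [-2.75, 2.75], [-0.79, 2.1], [0.01, 2.65], [-1.57, 4.71], [0.07, 3.14], [-2.87, 2.87]. Speed limits (rad/s): [2.22, 2.22, 2.79, 3.14, 3.14, 3.14].

INTERFACE

Orientations are given as a unit quaternion [w, x, y, z].
In Python, from plant import state, imaging, robot, finder gives the robot as it stands. The module is installed in compiled form; this text tells all that it offers.
- The arm moves only by the tool arm_command, never from a script. Its argument "plan" is a list of rows, each a list of 5 numbers: the shift along the world's x, y, z in cm, then the turn about the world's z in degrees, then the finger opening in cm, from 0 to 9.3. A call has 1 to 12 rows; each row shifts and turns the commanded pose from where the row before left it; what a row does not reach is not made up. A row lasts 1/12 s, in which the tool goes at most 41.7 mm and 7.16 degrees, less where a joint would pass 70% of its speed; a pose out of reach is approached as far as the arm can. A call is refused whole if a number of a shift passes 4.17 or a number of a turn 7.16, either way. A call with a gripper value outside its range is refused whole. The fingers move at their own pace and stop on an object; "grip_force" is the grip in N (left out, the last holds). Time passes only in rows, so rows that do not move let the fingers close. It gives the time, the measured TCP pose, the force and the opening at its end, in the units of the state.
- state(): the state, without advancing time (a new reading comes with each control period).
- imaging.snapshot(name): name is "scene" or "top"; returns the picture (400x640x3 uint8, blue, green, red); there is no depth.
- imaging.get_calibration(name): a dict with "fov_y" (degrees; the focal length in pixels is half the picture's height over the tangent of half this angle, whatever the lens; pixels are square), "cx", "cy" (the principal point, pixels), "k1" (the pictures are not rectified: a ray, as slopes to the right and down, at radius r is drawn at 1 + k1 r^2 times it, then the intrinsics apply), "pose" (4x4, takes a point from camera to world coordinates). Camera axes: x right, y down, z forward; pixel columns grow to the right and rows downward; lengths in m; the calibration is good to about 2 mm. A picture is of the moment at which its call begins. get_calibration takes no time and is no camera call.
- robot.job_done(): hands the job in, once; it reports no verdict.
Trained networks look in the newest picture that a camera, given by its name, has taken for a name from the list of things; names that differ only in an ending like _2 or _b are one class to them, and where a whole thing is asked for, a point or a joint stands for the part that bears it (a point fixed in the world has none). Each returns a list of dicts, best first, with "conf" (0 to 1); they miss things now and then, are a little off and sometimes report something else, mostly with a low value. They report only what shows in the picture. A call takes as long as a camera call.
- finder.boxes_of(target, camera): "centre" ([x, y, z] in m, in the coordinates of the camera as it stood for that picture, good to about 4 mm: the middle of the surface that is visible of it).
- finder.spot_point(target, camera): "centre" ([x, y, z] in m, in the coordinates of the camera as it stood for that picture, good to about 4 mm: a listed point, or the origin of a listed thing).
The state is a dict: "time_s": time; "joint_pos": joint angles; "dq": joint speeds; "tau": joint torques, N m; "eef_pos": TCP position; "tool_rot": TCP orientation; "wrist_force": force on the tool from outside, world axes, zero at the start; "ft_torque": the same for the moment, N m; "gripper_width": finger opening in m.
Only numpy, scipy, OpenCV 4.12 (cv2) and the standard library are available. Lean on these libraries where they do the work, as an engineer would, in place of code of your own. Each camera call takes 0.05 s, during which the arm holds its last target.

TASK

Open the insulated food carrier on the worktop so that it can be unloaded: lift the paddle on its lid until the hidden pawl lets go, then swing the lid up until the sprung catch of the stay on its left side takes it, and let go so that the lid stands open by itself. Do it by feel and gently: do not wrench the lid while the pawl still holds it, do not force it on against the stop of the stay, and do not knock over or shift the things standing round it.

Things in the scene. Friction and masses are not known exactly. Their poses are not given: they have to be found in the camera images.
- carrier: Grey plastic insulated food box with a hinged lid, 135 mm (its x) by 220 mm (its y), 129 mm high to the top of the closed lid. On rubber feet; does not move. Origin: centre of its underside; x to the hinge side, -x to the front with the paddle, z up; yawed up to 0.4 rad. Behind it wall cabinets begin at x = 0.62, 0.5 m up: lean the wrist back toward the robot as the lid comes up.
- lid_hinge (a point): Point on the lid's hinge axis, half-way along it, 67.5 mm behind and 108 mm above the carrier's origin; axes as the carrier's. The hinge axis is the carrier's y.
- lid (a joint): Lid angle in rad: 0 shut, growing as the front edge rises. The lid (139 by 226 by 24 mm, about 0.3 kg, front edge 138.5 mm from the hinge axis) falls shut by its own weight, 2 N at the grip bar, unless it is held or has passed the catch of the stay.
- paddle (a joint): Paddle angle, rad, relative to the lid: 0 down, growing as its front is lifted, end of travel 0.35. A spring returns it (7 to 10 N at the grip bar). Each rad draws the pawl back 30 mm. The keeper is set differently each time: the pawl comes free between 0.17 and 0.34 rad, and the lid pops up; until then the lid has 2 mm of play. Let down before the lid is up 0.1 rad, the pawl may hook in again.
- paddle_pivot (a point): Centre of the paddle's pivot pin, on the lid: 95 mm in front of the hinge axis and 36.5 mm above it while the lid is shut. The pin runs along the carrier's y.
- paddle_grip (a point): Middle of the paddle's grip bar, 80 mm in front of the pivot, 37 mm in front of the closed lid's edge, over the open worktop (145 mm below). The bar lies along the carrier's y: a black knob 18 mm thick at each end of a short steel tongue, 48 mm over both ends. Take it across these 48 mm; it turns freely on its axis, so the hand need not turn with lid and paddle. Axes: x to the pivot, z up.
- pawl: Hidden steel pawl inside the carrier under the lid's front, 20 mm wide; slides along the lid's x. Origin: middle of its nose.
- keeper (a point): Middle of the bracket of the hidden steel keeper, inside the carrier's front wall, which the pawl hooks under. Its plate is adjustable, so this point does not tell how far the pawl must go back. More than 30 N between pawl and keeper bends them.
- stay_pin (a point): Ball-ended pin on the lid's left side, 80 mm from the hinge axis. Rising, it meets a sprung ball on a block clamped to a bent rod (the stay), set differently each time: first touch at 0.50 to 0.95 rad of lid (2 to 8 N more at the grip bar), crest 0.1 rad on, where the push drops, clear 0.1 rad further; past the crest the lid stays up. Rubber stop 0.025 rad on: 12 N on it (6 N at the bar) bends it.
- salt_center (a point): Centre of a salt shaker, 44 mm across and 90 mm high, standing on the worktop. Bystander.
- mug_center (a point): Centre of the body's height of a cream mug, 78 by 116 mm with its handle, 101 mm high, standing on the worktop. Bystander.
- lemon_center (a point): Centre of a lemon, 75 by 58 by 59 mm, lying on the worktop. Bystander.

How it is judged:
At the end, for the whole second after the job is handed in: The lid stands open past the catch of its stay, at more than 0.58 rad, at rest (under 0.05 rad/s), and the paddle has gone back down onto the lid (under 0.1 rad) (value of joint lid above 0.58 rad and velocity of joint lid between -0.05 and 0.05 rad/s and value of joint paddle below 0.1 rad); the robot touches nothing.
It fails at once if the lid is wrenched against the latched pawl (more than 30 N between pawl and keeper) (contact force between pawl and keeper_plate_c0 above 30 N).
It fails at once if the lid is forced on against the stop of the stay (more than 12 N between pin and stop) (contact force between lid_c0 and catch_c2 above 12 N).
It fails at once if a bystander is shifted by more than 30 mm (distance of any of salt_center, mug_center, lemon_center from where it was at the start of the episode above 0.03 m).
It fails at once if the salt shaker or the mug is tipped over (angle between any of salt_center, mug_center's own z axis and vertical above 0.5 rad).
It also fails if it takes over 64 s, if anything falls off the work surface, if the arm or the gripper's body presses on something with over 40 N, if the wrist force passes 120 N, or if a joint passes its speed limit or range.

## Working session

There is one attempt and no reset: what is moved stays moved. The work goes in short steps, Python scripts to look and compute and a tool call to move; the robot and the scene stay as the last step left them, time stands still between calls to the robot, and variables do not carry over. Pictures are saved under pics/ and viewed, and the job is handed in when it is done.

Besides the shell and the picture viewer there is one more tool, called after "Call:" in YAML: its name, and indented under it one key for each argument. arm_command: Moves the arm, as the interface text tells. Its arguments: {"type":"object","properties":{"plan":{"type":"array"},"grip_force":{"type":"number"}},"required":["plan"]}

```bash
mkdir -p pics; ls; cat > h.py <<'E'
import numpy as np, cv2
from plant import state, imaging, robot, finder
def w(cam,p):
    T=np.array(imaging.get_calibration(cam)["pose"]); return (T@np.r_[p,1])[:3]
def pix(cam,P):
    c=imaging.get_calibration(cam);T=np.linalg.inv(np.array(c["pose"]));p=(T@np.r_[P,1])[:3]
    f=200/np.tan(np.radians(c["fov_y"])/2);s=p[:2]/p[2];s=s*(1+c["k1"]*(s@s));return s*f+[c["cx"],c["cy"]]
def snap(cam,name):
    im=imaging.snapshot(cam);cv2.imwrite(f"pics/{name}.png",im);return im
E
python3 - <<'E'
from h import *
np.set_printoptions(precision=4,suppress=True)
for cam in("scene","top"):
    snap(cam,cam+"0"); print(imaging.get_calibration(cam))
    for n in("carrier","lid_hinge","paddle_pivot","paddle_grip","stay_pin","keeper","salt_center","mug_center","lemon_center"):
        for d in finder.spot_point(n,cam)[:2]: print(cam,n,d["conf"],w(cam,d["centre"]))
print(state())
E
```

```text
pics
{'fov_y': 53.37151312929402, 'cx': 314.0345610155696, 'cy': 195.01826194639355, 'k1': -0.02719186461858598, 'pose': array([[-0.8384, -0.3269,  0.4361,  0.0938],
       [-0.545 ,  0.5028, -0.671 ,  0.5979],
       [ 0.0001, -0.8002, -0.5997,  0.7222],
       [ 0.    ,  0.    ,  0.    ,  1.    ]])}
scene carrier 0.6 [0.5633 0.0991 0.0002]
scene lid_hinge 0.84 [0.6329 0.0812 0.1074]
scene lid_hinge 0.39 [ 0.4417 -0.194   0.0408]
scene paddle_pivot 0.67 [0.5387 0.1128 0.1467]
scene paddle_pivot 0.44 [0.5658 0.1009 0.0003]
scene paddle_grip 0.68 [0.466  0.1362 0.145 ]
scene stay_pin 0.62 [0.5987 0.2238 0.1086]
scene salt_center 0.77 [ 0.4438 -0.1956  0.0433]
scene mug_center 0.81 [ 0.4416 -0.4326  0.054 ]
scene lemon_center 0.57 [ 0.4906 -0.3037  0.0272]
{'fov_y': 48.412184207065096, 'cx': 324.24616234857143, 'cy': 196.3277111903445, 'k1': 0.028510821860500742, 'pose': array([[ 0.0105, -0.9868,  0.1616,  0.3511],
       [-0.9999, -0.0097,  0.0059, -0.1007],
       [-0.0043, -0.1616, -0.9868,  1.2822],
       [ 0.    ,  0.    ,  0.    ,  1.    ]])}
top carrier 0.8 [ 0.5665  0.0966 -0.
[... 253 characters left out ...]
0.1087]
top keeper 0.58 [0.514  0.1189 0.0963]
top keeper 0.27 [0.6266 0.0759 0.1127]
top salt_center 0.73 [ 0.4401 -0.1921  0.0413]
top mug_center 0.64 [ 0.4397 -0.4356  0.0514]
top lemon_center 0.77 [ 0.487  -0.3038  0.0285]
{'time_s': 1.0, 'joint_pos': array([-1.2896,  0.3507,  1.6518,  0.    ,  1.1391, -0.0846]), 'dq': array([-0.0004,  0.0002, -0.0006,  0.0005, -0.0002,  0.001 ]), 'tau': array([  0.0006, -49.7251, -28.5486,   0.07  ,   0.022 ,   0.    ]), 'eef_pos': array([ 0.1967, -0.5136,  0.2187]), 'tool_rot': array([0.    , 0.9833, 0.1819, 0.    ]), 'wrist_force': array([-0.5169, -0.0773,  0.5835]), 'ft_torque': array([ 0.0608, -0.0272, -0.0458]), 'gripper_width': 0.0931875427171768}
```

View pics/scene0.png

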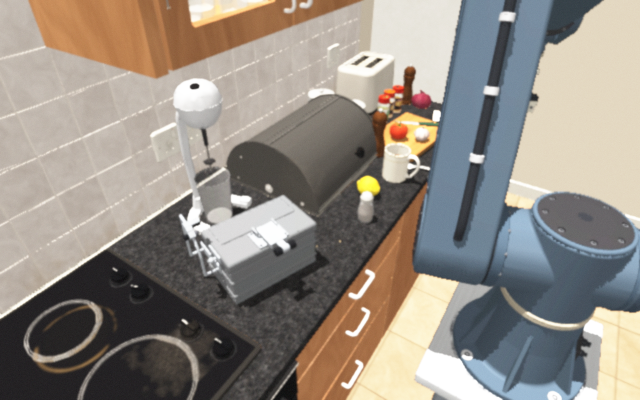

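View pics/top0.png

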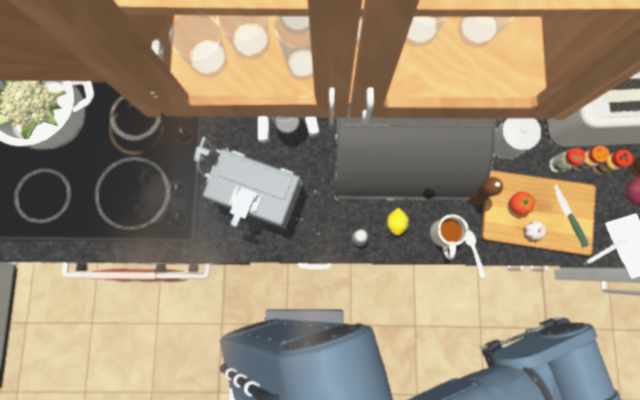

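```bash
python3 - <<'E'
from h import *
from scipy.optimize import least_squares
np.set_printoptions(precision=4,suppress=True)
L={"c":(0,0,0),"h":(.0675,0,.108),"p":(-.0275,0,.1445),"g":(-.1075,0,.145)}
M={"c":[(.5633,.0991,.0002),(.5665,.0966,-.0002)],"h":[(.6329,.0812,.1074),(.6292,.0776,.1147)],"p":[(.5387,.1128,.1467),(.5397,.1122,.1462)],"g":[(.466,.1362,.145),(.470,.1375,.1436)]}
R=lambda a:np.array([[np.cos(a),-np.sin(a),0],[np.sin(a),np.cos(a),0],[0,0,1]])
r=least_squares(lambda q:np.concatenate([R(q[2])@np.array(L[k])+[q[0],q[1],0]-m for k in L for m in M[k]]),[.56,.1,-.3])
print(r.x,np.abs(r.fun).max())
for k in L: 
    P=R(r.x[2])@np.array(L[k])+[r.x[0],r.x[1],0];print(k,P,pix("scene",P),pix("top",P))
E
```

```text
[ 0.5667  0.101  -0.3442] 0.006699999999999998
c [0.5667 0.101  0.    ] [262.6965 265.8912] [257.929  193.7968]
h [0.6302 0.0782 0.108 ] [244.4212 217.9429] [261.106  164.0573]
p [0.5408 0.1102 0.1445] [264.1233 227.5162] [245.5598 194.2835]
g [0.4655 0.1372 0.145 ] [284.5565 247.9401] [233.8293 223.1104]
```

```bash
python3 - <<'E'
import cv2
a=cv2.imread("pics/scene0.png")[190:310,180:330];b=cv2.imread("pics/top0.png")[130:250,180:330]
cv2.imwrite("pics/z0.png",cv2.resize(cv2.hconcat([a,b]),(800,320),interpolation=2))
E
```

```text
(no output)
```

View pics/z0.png

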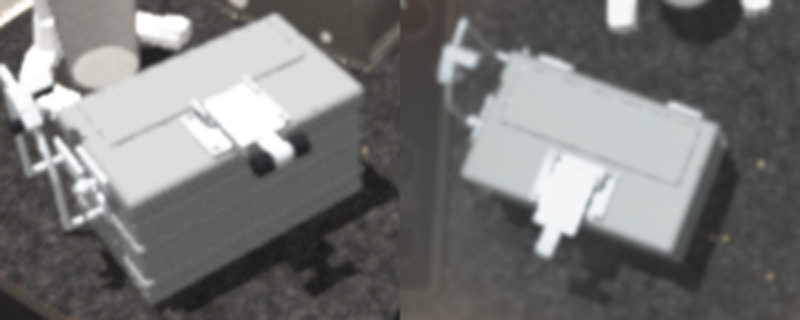

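Call:
arm_command:
  plan:
    - [1.3, 3.2, 0.2, 7, 9.3]
    - [1.3, 3.2, 0.2, 7, 9.3]
    - [1.3, 3.2, 0, 7, 9.3]
    - [1.3, 3.2, 0, 7, 9.3]
    - [1.3, 3.2, 0, 7, 9.3]
    - [1.3, 3.2, 0, 7, 9.3]
    - [1.3, 3.2, 0, 7, 9.3]
    - [1.3, 3.2, 0, 7, 9.3]
    - [1.3, 3.2, 0, 7, 9.3]
    - [1.3, 3.2, 0, 7, 9.3]
    - [1.3, 3.2, 0, 7, 9.3]
    - [1.3, 3.2, 0, 7, 9.3]
  grip_force: 25

```text
time_s: 2.0
eef_pos: [0.3531, -0.128, 0.2229]
tool_rot: [0.0, 0.607, 0.795, 0.0]
wrist_force: [1.5, -0.8, -0.5]
gripper_width: 0.0929
```

Call:
arm_command:
  plan:
    - [1.4, 3.3, 0, 6.9, 9.3]
    - [1.4, 3.3, 0, 6.9, 9.3]
    - [1.4, 3.3, 0, 6.9, 9.3]
    - [1.4, 3.3, 0, 6.9, 9.3]
    - [1.4, 3.3, 0, 6.9, 9.3]
    - [1.4, 3.3, 0, 6.9, 9.3]
    - [1.4, 3.3, 0, 6.9, 9.3]
    - [1.5, 3.5, 0, 6.9, 9.3]
    - [0, 0, 0, 0, 9.3]
    - [0, 0, 0, 0, 9.3]

```text
time_s: 2.83
eef_pos: [0.4658, 0.1377, 0.2223]
tool_rot: [-0.0, 0.171, 0.985, -0.0]
wrist_force: [-0.1, 0.1, 0.3]
gripper_width: 0.0928
```

```bash
python3 - <<'E'
from h import *
np.set_printoptions(precision=4,suppress=True)
s=state();print(s["eef_pos"],s["tool_rot"],np.degrees(2*np.arctan2(s["tool_rot"][2],s["tool_rot"][1])),s["joint_pos"],s["wrist_force"])
for cam in("scene","top"):
    snap(cam,cam+"1")
    for n in("paddle_grip","lid_hinge","paddle_pivot"):
        for d in finder.spot_point(n,cam)[:1]: print(cam,n,d["conf"],w(cam,d["centre"]))
a=cv2.imread("pics/scene1.png")[120:320,150:400]
cv2.imwrite("pics/z1.png",cv2.resize(a,(750,600),interpolation=2))
E
```

```text
[0.4658 0.1377 0.2223] [-0.0002  0.171   0.9853 -0.0001] 160.30375139337406 [ 0.1916  0.2298  1.8077 -0.0001  1.1046 -1.0355] [-0.0753  0.0789  0.3318]
scene paddle_grip 0.88 [0.463  0.1372 0.1452]
scene lid_hinge 0.59 [0.6323 0.0777 0.1076]
scene paddle_pivot 0.67 [0.5365 0.1118 0.1456]
top paddle_grip 0.75 [ 0.4417 -0.4365  0.0503]
top lid_hinge 0.7 [0.6268 0.0767 0.1117]
top paddle_pivot 0.68 [0.568  0.0985 0.0004]
```

View pics/z1.png

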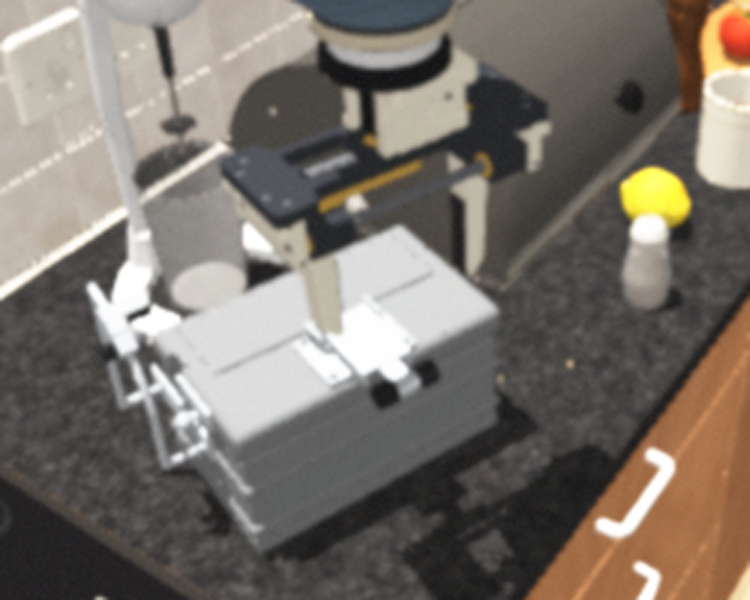

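Call:
arm_command:
  plan:
    - [0, 0, -2, 0, 9.3]
    - [0, 0, -2, 0, 9.3]
    - [0, 0, -2, 0, 9.3]
    - [0, 0, -1, 0, 9.3]
    - [0, 0, 0, 0, 9.3]

```text
time_s: 3.65
eef_pos: [0.4647, 0.136, 0.151]
tool_rot: [-0.002, 0.173, 0.985, -0.001]
wrist_force: [1.2, -0.0, -1.0]
gripper_width: 0.0928
```

Call:
arm_command:
  plan:
    - [0, 0, -0.8, 0, 9.3]
    - [0, 0, -0.8, 0, 9.3]
    - [0, 0, -0.8, 0, 9.3]
    - [0, 0, -0.2, 0, 9.3]
    - [0, 0, 0, 0, 9.3]
    - [0, 0, 0, 0, 9.3]

```text
time_s: 4.15
eef_pos: [0.4659, 0.1364, 0.1268]
tool_rot: [0.0, 0.172, 0.985, 0.0]
wrist_force: [0.3, 0.2, -0.8]
gripper_width: 0.0928
```

```bash
python3 - <<'E'
from h import *
np.set_printoptions(precision=4,suppress=True)
for cam in("scene",):
    snap(cam,cam+"2")
    for n in("paddle_grip",):
        for d in finder.spot_point(n,cam)[:1]: print(cam,n,d["conf"],w(cam,d["centre"]))
print(pix("scene",np.array([.466,.137,.126])))
a=cv2.imread("pics/scene2.png")[150:300,190:390]
cv2.imwrite("pics/z2.png",cv2.resize(a,(800,600),interpolation=2))
E
```

```text
scene paddle_grip 0.76 [0.4633 0.1347 0.1446]
[284.8291 254.336 ]
```

View pics/z2.png

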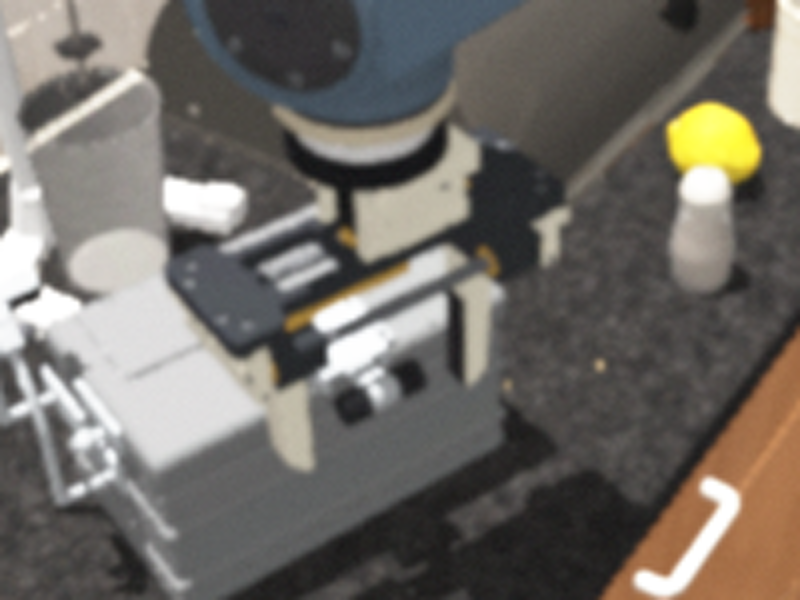

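Call:
arm_command:
  plan:
    - [0, 0, 0, 0, 6.5]
    - [0, 0, 0, 0, 6]
    - [0, 0, 0, 0, 5.5]
    - [0, 0, 0, 0, 5]
    - [0, 0, 0, 0, 4.4]
    - [0, 0, 0, 0, 4]
    - [0, 0, 0, 0, 4]
    - [0, 0, 0, 0, 4]
  grip_force: 25

```text
time_s: 4.92
eef_pos: [0.4659, 0.137, 0.1267]
tool_rot: [0.0, 0.172, 0.985, 0.001]
wrist_force: [-0.0, 7.5, -1.2]
gripper_width: 0.0475
```

```bash
python3 - <<'E'
from h import *
np.set_printoptions(precision=4,suppress=True)
snap("scene","scene3");s=state();print(s["eef_pos"],s["wrist_force"],s["ft_torque"],s["gripper_width"])
for n in("paddle_grip",):
        for d in finder.spot_point(n,"scene")[:1]: print(n,d["conf"],w("scene",d["centre"]))
a=cv2.imread("pics/scene3.png")[150:300,190:390]
cv2.imwrite("pics/z3.png",cv2.resize(a,(800,600),interpolation=2))
E
```

```text
[0.4659 0.137  0.1267] [ 1.4601  5.5166 -1.6256] [ 0.9293 -0.3016 -0.0027] 0.04730695955777635
paddle_grip 0.69 [0.4598 0.1374 0.1459]
```

View pics/z3.png

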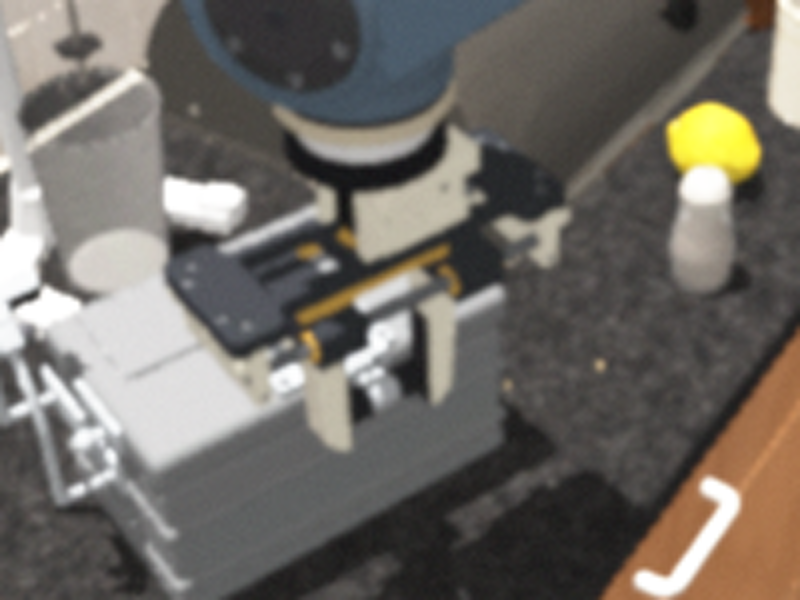

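Call:
arm_command:
  plan:
    - [0.03, 0.1, 0.2, 0, 4]
    - [0, 0, 0.2, 0, 4]
    - [0, 0, 0.2, 0, 4]
    - [0.02, -0.01, 0.2, 0, 4]
    - [0.03, -0.01, 0.2, 0, 4]
    - [0, 0, 0, 0, 4]

```text
time_s: 5.52
eef_pos: [0.4667, 0.137, 0.1363]
tool_rot: [0.0, 0.172, 0.985, -0.0]
wrist_force: [5.7, 0.3, -11.0]
gripper_width: 0.0477
```

```bash
cat > st.py <<'E'
from h import *
np.set_printoptions(precision=4,suppress=True)
s=state();p=s["eef_pos"]+np.array([0,0,.019]);H=np.array([.6302,.0782,.108])
c,sn=np.cos(-.3442),np.sin(-.3442);R=np.array([[c,sn,0],[-sn,c,0],[0,0,1]])
q=R@(p-H);print("t",s["time_s"],"tcp",s["eef_pos"],"bar in hinge frame",q,"F(carrier)",R@s["wrist_force"],"w",s["gripper_width"])
r=np.hypot(q[0],q[2]);print("r",r,"lid if paddle 0",np.arctan2(q[2],-q[0])-np.arctan2(.037,.175))
E
python3 st.py
```

```text
t 5.5167 tcp [0.4667 0.137  0.1363] bar in hinge frame [-0.1737  0.0002  0.0473] F(carrier) [  5.2785   2.2015 -10.951 ] w 0.047740075501295214
r 0.18002893456310357 lid if paddle 0 0.057341436512256844
```

Call:
arm_command:
  plan:
    - [0.08, -0.03, 0.15, 0, 4]
    - [0.04, -0.01, 0.15, 0, 4]
    - [0.04, -0.01, 0.15, 0, 4]
    - [0.04, -0.01, 0.15, 0, 4]
    - [0, 0, 0, 0, 4]

```text
time_s: 5.93
eef_pos: [0.4677, 0.1366, 0.1424]
tool_rot: [-0.001, 0.172, 0.985, -0.0]
wrist_force: [-2.8, 2.4, -11.2]
gripper_width: 0.0476
```

```bash
python3 st.py
```

```text
t 5.9333 tcp [0.4677 0.1366 0.1424] bar in hinge frame [-0.1727  0.0002  0.0534] F(carrier) [ -3.4446   1.3122 -11.1815] w 0.0476108715921304
r 0.1807493604399703 lid if paddle 0 0.09146087292829011
```

Call:
arm_command:
  plan:
    - [0, 0, 0.15, 0, 4]
    - [0.02, 0, 0.15, 0, 4]
    - [0.04, -0.01, 0.15, 0, 4]
    - [0, 0, 0, 0, 4]

```text
time_s: 6.27
eef_pos: [0.4687, 0.1364, 0.1472]
tool_rot: [-0.0, 0.172, 0.985, -0.0]
wrist_force: [-3.3, 1.4, -12.2]
gripper_width: 0.0476
```

```bash
python3 st.py
```

```text
t 6.2667 tcp [0.4687 0.1364 0.1472] bar in hinge frame [-0.1716  0.0003  0.0582] F(carrier) [ -3.5993   0.1724 -12.154 ] w 0.047632897138980015
r 0.1812274804507081 lid if paddle 0 0.11874271807965844
```

Call:
arm_command:
  plan:
    - [0, 0, 0.15, 0, 4]
    - [0.02, 0, 0.15, 0, 4]
    - [0.02, -0.01, 0.1, 0, 4]
    - [0, 0, 0, 0, 4]

```text
time_s: 6.6
eef_pos: [0.4698, 0.1362, 0.1514]
tool_rot: [0.0, 0.172, 0.985, -0.0]
wrist_force: [-0.7, -2.2, -13.5]
gripper_width: 0.0476
```

```bash
python3 st.py
```

```text
t 6.6 tcp [0.4698 0.1362 0.1514] bar in hinge frame [-0.1706  0.0004  0.0624] F(carrier) [  0.0418  -2.3244 -13.5336] w 0.04761677751002551
r 0.1816073681010599 lid if paddle 0 0.14219651496213295
```

Call:
arm_command:
  plan:
    - [0.04, -0.01, 0.1, 0, 4]
    - [0.04, -0.01, 0.1, 0, 4]
    - [0, 0, 0, 0, 4]

```text
time_s: 6.85
eef_pos: [0.4724, 0.1357, 0.1539]
tool_rot: [0.003, 0.172, 0.985, 0.0]
wrist_force: [28.0, -17.3, -9.0]
gripper_width: 0.0476
```

```bash
python3 st.py
```

```text
t 6.85 tcp [0.4724 0.1357 0.1539] bar in hinge frame [-0.168   0.0009  0.0649] F(carrier) [32.1859 -6.8182 -8.9632] w 0.047568038095918634
r 0.1800475428271878 lid if paddle 0 0.16021749120291032
```

Call:
arm_command:
  plan:
    - [0.1, -0.04, 0, 0, 4]
    - [0, 0, 0, 0, 4]

```text
time_s: 7.02
eef_pos: [0.4731, 0.1354, 0.1545]
tool_rot: [0.002, 0.172, 0.985, 0.0]
wrist_force: [2.7, -7.4, -4.0]
gripper_width: 0.0471
```

```bash
python3 st.py
```

```text
t 7.0167 tcp [0.4731 0.1354 0.1545] bar in hinge frame [-0.1672  0.0008  0.0655] F(carrier) [ 5.0527 -6.1008 -3.9635] w 0.04707685533045659
r 0.1795461525575097 lid if paddle 0 0.16478169940106732
```

```bash
python3 - <<'E'
import numpy as np
p=None
for f in np.arange(.165,1.25,.04):
    a=f+.2084;x=-.1792*np.cos(a);z=.1792*np.sin(a);q=np.array([.6302+x*.9414,.0782-x*.3373,.108+z-.019])
    if p is not None: print("%.3f"%f,"tcp",q.round(4),"d cm",((q-p)*100).round(2))
    p=q
E
```

```text
0.205 tcp [0.4757 0.1336 0.161 ] d cm [ 0.26 -0.09  0.66]
0.245 tcp [0.4785 0.1325 0.1675] d cm [ 0.28 -0.1   0.65]
0.285 tcp [0.4816 0.1314 0.1739] d cm [ 0.31 -0.11  0.64]
0.325 tcp [0.4849 0.1302 0.1801] d cm [ 0.33 -0.12  0.62]
0.365 tcp [0.4885 0.129  0.1862] d cm [ 0.35 -0.13  0.61]
0.405 tcp [0.4923 0.1276 0.1922] d cm [ 0.38 -0.14  0.59]
0.445 tcp [0.4962 0.1262 0.1979] d cm [ 0.4  -0.14  0.58]
0.485 tcp [0.5005 0.1247 0.2035] d cm [ 0.42 -0.15  0.56]
0.525 tcp [0.5049 0.1231 0.209 ] d cm [ 0.44 -0.16  0.54]
0.565 tcp [0.5095 0.1215 0.2142] d cm [ 0.46 -0.17  0.52]
0.605 tcp [0.5143 0.1197 0.2192] d cm [ 0.48 -0.17  0.5 ]
0.645 tcp [0.5193 0.1179 0.224 ] d cm [ 0.5  -0.18  0.48]
0.685 tcp [0.5245 0.1161 0.2286] d cm [ 0.52 -0.19  0.46]
0.725 tcp [0.5298 0.1142 0.233 ] d cm [ 0.53 -0.19  0.44]
0.765 tcp [0.5353 0.1122 0.2372] d cm [ 0.55 -0.2   0.41]
0.805 tcp [0.541  0.1102 0.2411] d cm [ 0.57 -0.2   0.39]
0.845 tcp [0.5468 0.1081 0.2447] d cm [ 0.58 -0.21  0.37]
0.885 tcp [0.5527 0.106  0.2482] d cm [ 0.59 -0.21  0.34]
0.925 tcp [0.5587 0.1038 0.2513] d cm [ 0.61 -0.22  0.32]
0.965 tcp [0.5649 0.1016 0.2542] d cm [ 0.62 -0.22  0.29]
1.005 tcp [0.5712 0.0993 0.2569] d cm [ 0.63 -0.22  0.26]
1.045 tcp [0.5776 0.0971 0.2592] d cm [ 0.64 -0.23  0.24]
1.085 tcp [0.584  0.0948 0.2613] d cm [ 0.65 -0.23  0.21]
1.125 tcp [0.5905 0.0924 0.2632] d cm [ 0.65 -0.23  0.18]
1.165 tcp [0.5971 0.0901 0.2647] d cm [ 0.66 -0.24  0.15]
1.205 tcp [0.6038 0.0877 0.266 ] d cm [ 0.66 -0.24  0.13]
1.245 tcp [0.6104 0.0853 0.267 ] d cm [ 0.67 -0.24  0.1 ]
```

Call:
arm_command:
  plan:
    - [0.24, -0.15, 0.65, 0, 4]
    - [0.28, -0.12, 0.65, 0, 4]
    - [0.31, -0.11, 0.64, 0, 4]
    - [0.33, -0.12, 0.62, 0, 4]
    - [0.35, -0.13, 0.61, 0, 4]
    - [0.38, -0.14, 0.59, 0, 4]
    - [0, 0, 0, 0, 4]

```text
time_s: 7.6
eef_pos: [0.492, 0.1282, 0.1927]
tool_rot: [0.002, 0.172, 0.985, 0.001]
wrist_force: [3.3, -0.6, -4.2]
gripper_width: 0.0479
```

```bash
python3 st.py
```

```text
t 7.6 tcp [0.492  0.1282 0.1927] bar in hinge frame [-0.1469  0.0004  0.1037] F(carrier) [ 3.285   0.5451 -4.1895] w 0.047902127974726726
r 0.17984904984677696 lid if paddle 0 0.4062726336403186
```

```bash
cat >> st.py <<'E'
a=np.arctan2(q[2],-q[0]);F=R@s["wrist_force"];print("push %.2f radial %.2f (tool pulled outward +)"%(-(F[0]*np.sin(a)+F[2]*np.cos(a)),-F[0]*np.cos(a)+F[2]*np.sin(a)), "q5",s["joint_pos"][4])
E
python3 st.py
```

```text
t 7.6 tcp [0.492  0.1282 0.1927] bar in hinge frame [-0.1469  0.0004  0.1037] F(carrier) [ 3.285   0.5451 -4.1895] w 0.047902127974726726
r 0.17984904984677696 lid if paddle 0 0.4062726336403186
push 1.53 radial -5.10 (tool pulled outward +) q5 1.0453735303692913
```

Call:
arm_command:
  plan:
    - [0.42, -0.16, 0.58, 0, 4]
    - [0.22, -0.08, 0.28, 0, 4]
    - [0.22, -0.08, 0.28, 0, 4]
    - [0, 0, 0, 0, 4]

```text
time_s: 7.93
eef_pos: [0.4992, 0.1253, 0.2029]
tool_rot: [0.0, 0.172, 0.985, 0.001]
wrist_force: [1.1, 5.1, -1.4]
gripper_width: 0.0482
```

```bash
python3 st.py
```

```text
t 7.9333 tcp [0.4992 0.1253 0.2029] bar in hinge frame [-0.1392  0.0001  0.1139] F(carrier) [-0.7122  5.1375 -1.385 ] w 0.0481636417724935
r 0.17983797508068902 lid if paddle 0 0.47730021518377297
push 1.52 radial -0.33 (tool pulled outward +) q5 1.0767506392514323
```

Call:
arm_command:
  plan:
    - [0.19, 0, 0.21, 0, 4]
    - [0.17, -0.06, 0.21, 0, 4]
    - [0, 0, 0, 0, 4]

```text
time_s: 8.18
eef_pos: [0.5023, 0.1243, 0.2067]
tool_rot: [-0.0, 0.172, 0.985, -0.0]
wrist_force: [-3.8, 3.6, 1.8]
gripper_width: 0.0475
```

```bash
python3 st.py
```

```text
t 8.1833 tcp [0.5023 0.1243 0.2067] bar in hinge frame [-0.1359  0.0003  0.1177] F(carrier) [-4.7489  2.0787  1.8099] w 0.047510073154224404
r 0.17979534356347585 lid if paddle 0 0.5051990162118127
push 1.74 radial 4.77 (tool pulled outward +) q5 1.0889484249684713
```

Call:
arm_command:
  plan:
    - [0.17, -0.06, 0.2, 0, 4]
    - [0.17, -0.06, 0.2, 0, 4]
    - [0, 0, 0, 0, 4]

```text
time_s: 8.43
eef_pos: [0.5057, 0.1231, 0.2107]
tool_rot: [-0.0, 0.172, 0.985, 0.0]
wrist_force: [-4.7, 3.2, 2.6]
gripper_width: 0.048
```

```bash
python3 st.py
```

```text
t 8.4333 tcp [0.5057 0.1231 0.2107] bar in hinge frame [-0.1324  0.0003  0.1217] F(carrier) [-5.5276  1.4631  2.5531] w 0.04798907199562993
r 0.17978290742441438 lid if paddle 0 0.5349391372305733
push 1.86 radial 5.80 (tool pulled outward +) q5 1.099939270333518
```

Call:
arm_command:
  plan:
    - [0.13, -0.05, 0.23, 0, 4]
    - [0.17, -0.06, 0.19, 0, 4]
    - [0, 0, 0, 0, 4]

```text
time_s: 8.68
eef_pos: [0.5093, 0.1219, 0.2148]
tool_rot: [0.0, 0.172, 0.985, -0.0]
wrist_force: [-1.2, 2.7, -0.4]
gripper_width: 0.0478
```

```bash
python3 st.py
```

```text
t 8.6833 tcp [0.5093 0.1219 0.2148] bar in hinge frame [-0.1286  0.0003  0.1258] F(carrier) [-2.0686  2.1527 -0.4439] w 0.047804687211416425
r 0.17990277544139438 lid if paddle 0 0.56626510856234
push 1.76 radial 1.17 (tool pulled outward +) q5 1.1101474573119812
```

Call:
arm_command:
  plan:
    - [0.17, -0.06, 0.2, 0, 4]
    - [0.18, -0.06, 0.19, 0, 4]
    - [0, 0, 0, 0, 4]

```text
time_s: 8.93
eef_pos: [0.5129, 0.1206, 0.2187]
tool_rot: [0.0, 0.172, 0.985, -0.0]
wrist_force: [0.7, 1.8, -1.9]
gripper_width: 0.0476
```

```bash
python3 st.py
```

```text
t 8.9333 tcp [0.5129 0.1206 0.2187] bar in hinge frame [-0.1247  0.0003  0.1297] F(carrier) [ 0.0413  1.9629 -1.9307] w 0.04764952459581101
r 0.1799809956945208 lid if paddle 0 0.596733701414807
push 1.31 radial -1.42 (tool pulled outward +) q5 1.1210741472684302
```

Call:
arm_command:
  plan:
    - [0.18, -0.06, 0.18, 0, 4]
    - [0.18, -0.06, 0.18, 0, 4]
    - [0, 0, 0, 0, 4]

```text
time_s: 9.18
eef_pos: [0.5164, 0.1194, 0.2223]
tool_rot: [0.0, 0.172, 0.985, -0.0]
wrist_force: [1.4, 0.7, -3.0]
gripper_width: 0.0477
```

```bash
python3 st.py
```

```text
t 9.1833 tcp [0.5164 0.1194 0.2223] bar in hinge frame [-0.121   0.0003  0.1333] F(carrier) [ 1.1056  1.1374 -3.0443] w 0.04768497551169661
r 0.1800321108812713 lid if paddle 0 0.6253815766479802
push 1.23 radial -3.00 (tool pulled outward +) q5 1.1314502199478278
```

Call:
arm_command:
  plan:
    - [0.19, -0.07, 0.16, 0, 4]
    - [0.19, -0.07, 0.17, 0, 4]
    - [0, 0, 0, 0, 4]

```text
time_s: 9.43
eef_pos: [0.5201, 0.1181, 0.2257]
tool_rot: [0.0, 0.172, 0.985, -0.0]
wrist_force: [0.7, 1.1, -1.0]
gripper_width: 0.0479
```

```bash
python3 st.py
```

```text
t 9.4333 tcp [0.5201 0.1181 0.2257] bar in hinge frame [-0.1171  0.0004  0.1367] F(carrier) [ 0.2547  1.2525 -0.9906] w 0.047896912099881485
r 0.18001025322397385 lid if paddle 0 0.6541375683069093
push 0.45 radial -0.92 (tool pulled outward +) q5 1.141623090049405
```

Call:
arm_command:
  plan:
    - [0.2, -0.07, 0.16, 0, 4]
    - [0.2, -0.07, 0.16, 0, 4]
    - [0, 0, 0, 0, 4]

```text
time_s: 9.68
eef_pos: [0.524, 0.1167, 0.229]
tool_rot: [0.0, 0.172, 0.985, 0.0]
wrist_force: [-3.0, 1.4, 2.0]
gripper_width: 0.0476
```

```bash
python3 st.py
```

```text
t 9.6833 tcp [0.524  0.1167 0.229 ] bar in hinge frame [-0.113   0.0004  0.14  ] F(carrier) [-3.3036  0.3222  2.0098] w 0.04759914983086413
r 0.17993872450342185 lid if paddle 0 0.6836256300939498
push 1.31 radial 3.64 (tool pulled outward +) q5 1.1516996019085832
```

Call:
arm_command:
  plan:
    - [0.18, -0.06, 0.18, 0, 4]
    - [0.2, -0.07, 0.16, 0, 4]
    - [0, 0, 0, 0, 4]

```text
time_s: 9.93
eef_pos: [0.5279, 0.1153, 0.2324]
tool_rot: [0.0, 0.172, 0.985, -0.0]
wrist_force: [-3.2, 1.6, 2.4]
gripper_width: 0.0475
```

```bash
python3 st.py; python3 - <<'E'
from h import *
snap("scene","scene4")
a=cv2.imread("pics/scene4.png")[90:290,140:400]
cv2.imwrite("pics/z4.png",cv2.resize(a,(780,600),interpolation=2))
E
```

```text
t 9.9333 tcp [0.5279 0.1153 0.2324] bar in hinge frame [-0.1088  0.0004  0.1434] F(carrier) [-3.5761  0.4029  2.3771] w 0.0475276382041014
r 0.17997342780290923 lid if paddle 0 0.7132023053052085
push 1.41 radial 4.06 (tool pulled outward +) q5 1.1612084909835183
```

View pics/z4.png

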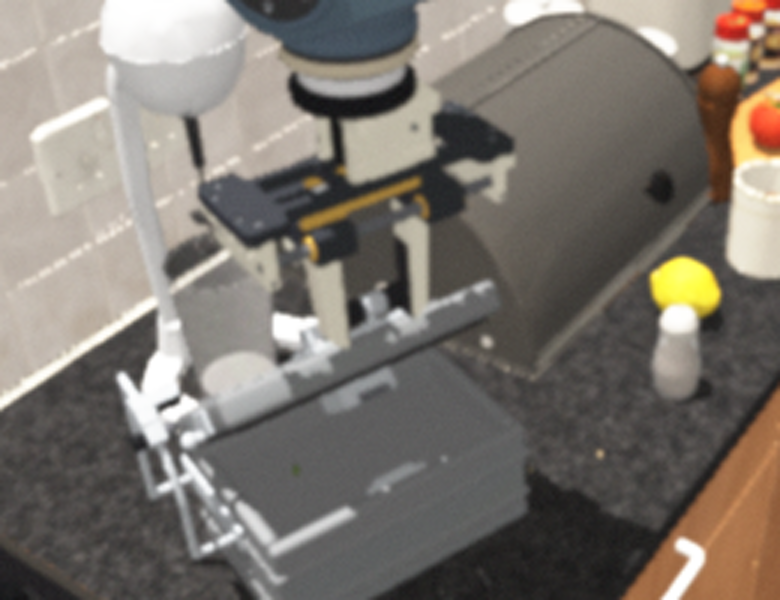

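View pics/scene4.png

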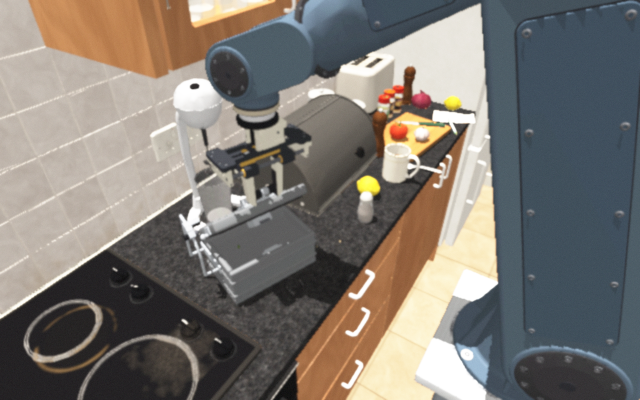

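```bash
python3 - <<'E'
from h import *
s=state();p=s["eef_pos"];q1=s["joint_pos"][0]
for L in(.2,.25,.3,.35,.4):
  for o in(0,.08): print(L,o,pix("scene",p+np.array([-np.sin(q1)*o,np.cos(q1)*o,L])).round(0))
for x in (.62,):
  for y in(-.1,.1,.3,.5): print("cab",y,pix("scene",np.array([x,y,.5])).round(0))
print(pix("scene",p),s["joint_pos"])
E
```

```text
0.2 0 [256. 107.]
0.2 0.08 [229. 126.]
0.25 0 [253.  79.]
0.25 0.08 [224.  96.]
0.3 0 [250.  48.]
0.3 0.08 [220.  63.]
0.35 0 [247.  15.]
0.35 0.08 [215.  27.]
0.4 0 [244. -22.]
0.4 0.08 [209. -13.]
cab -0.1 [285.  31.]
cab 0.1 [218.  56.]
cab 0.3 [118.  94.]
cab 0.5 [-38. 156.]
[264.31029905 198.81026634] [ 1.29158031e-01  3.18879338e-01  1.66156844e+00 -1.07684171e-04
  1.16097486e+00 -1.09517132e+00]
```

Call:
arm_command:
  plan:
    - [0.18, -0.06, 0.18, 0, 4]
    - [0.2, -0.07, 0.15, 0, 4]
    - [0, 0, 0, 0, 4]

```text
time_s: 10.23
eef_pos: [0.5318, 0.114, 0.2355]
tool_rot: [0.0, 0.172, 0.985, -0.0]
wrist_force: [-1.1, 0.7, -0.1]
gripper_width: 0.0477
```

```bash
python3 st.py
```

```text
t 10.2333 tcp [0.5318 0.114  0.2355] bar in hinge frame [-0.1047  0.0005  0.1465] F(carrier) [-1.2974  0.3072 -0.0787] w 0.04769601260034287
r 0.1800386349712717 lid if paddle 0 0.7418610220459242
push 1.10 radial 0.69 (tool pulled outward +) q5 1.1705626944499516
```

Call:
arm_command:
  plan:
    - [0.2, -0.07, 0.15, 0, 4]
    - [0.2, -0.07, 0.15, 0, 4]
    - [0, 0, 0, 0, 4]

```text
time_s: 10.48
eef_pos: [0.5358, 0.1126, 0.2385]
tool_rot: [0.0, 0.172, 0.985, -0.0]
wrist_force: [-0.9, -0.3, -1.0]
gripper_width: 0.0477
```

```bash
python3 st.py
```

```text
t 10.4833 tcp [0.5358 0.1126 0.2385] bar in hinge frame [-0.1004  0.0005  0.1495] F(carrier) [-0.7169 -0.5732 -0.9966] w 0.04773567768331142
r 0.18007128111003998 lid if paddle 0 0.7707314288049266
push 1.15 radial -0.43 (tool pulled outward +) q5 1.1797457228889532
```

Call:
arm_command:
  plan:
    - [0.2, -0.07, 0.14, 0, 4]
    - [0.2, -0.07, 0.14, 0, 4]
    - [0, 0, 0, 0, 4]

```text
time_s: 10.73
eef_pos: [0.5396, 0.1112, 0.2411]
tool_rot: [-0.0, 0.172, 0.985, -0.0]
wrist_force: [-2.2, 0.0, -1.1]
gripper_width: 0.0476
```

```bash
python3 st.py
```

```text
t 10.7333 tcp [0.5396 0.1112 0.2411] bar in hinge frame [-0.0965  0.0005  0.1521] F(carrier) [-2.0908 -0.7186 -1.1359] w 0.04763706978333872
r 0.18009556277709915 lid if paddle 0 0.7972535861123125
push 2.37 radial 0.16 (tool pulled outward +) q5 1.188828773240973
```

Call:
arm_command:
  plan:
    - [0.2, -0.07, 0.14, 0, 4]
    - [0.2, -0.07, 0.13, 0, 4]
    - [0, 0, 0, 0, 4]

```text
time_s: 10.98
eef_pos: [0.5431, 0.1099, 0.2435]
tool_rot: [-0.001, 0.172, 0.985, -0.0]
wrist_force: [-2.9, -1.0, -2.0]
gripper_width: 0.0477
```

```bash
python3 st.py
```

```text
t 10.9833 tcp [0.5431 0.1099 0.2435] bar in hinge frame [-0.0926  0.0005  0.1545] F(carrier) [-2.3551 -1.9308 -1.9773] w 0.047745622495704916
r 0.18013548476215047 lid if paddle 0 0.8222254487378551
push 3.04 radial -0.48 (tool pulled outward +) q5 1.1978609526685218
```

Call:
arm_command:
  plan:
    - [0.2, -0.07, 0.12, 0, 4]
    - [0.2, -0.07, 0.12, 0, 4]
    - [0, 0, 0, 0, 4]

```text
time_s: 11.23
eef_pos: [0.548, 0.1083, 0.2464]
tool_rot: [0.001, 0.172, 0.985, -0.0]
wrist_force: [-0.8, -3.2, -1.4]
gripper_width: 0.0475
```

```bash
python3 st.py
```

```text
t 11.2333 tcp [0.548  0.1083 0.2464] bar in hinge frame [-0.0875  0.0005  0.1574] F(carrier) [ 0.353  -3.3234 -1.4175] w 0.04753253242866391
r 0.1801402488755002 lid if paddle 0 0.8549369845187789
push 0.38 radial -1.41 (tool pulled outward +) q5 1.2047926999808807
```

Call:
arm_command:
  plan:
    - [0.2, -0.07, 0.12, 0, 4]
    - [0, 0, 0, 0, 4]

```text
time_s: 11.4
eef_pos: [0.5499, 0.1076, 0.2476]
tool_rot: [0.001, 0.172, 0.985, -0.0]
wrist_force: [-0.8, -2.7, -2.4]
gripper_width: 0.0475
```

```bash
python3 st.py
```

```text
t 11.4 tcp [0.5499 0.1076 0.2476] bar in hinge frame [-0.0855  0.0006  0.1586] F(carrier) [ 0.1521 -2.7631 -2.3644] w 0.047491896074339734
r 0.18016369694098008 lid if paddle 0 0.8680418936962777
push 0.99 radial -2.15 (tool pulled outward +) q5 1.2087043390991017
```

Call:
arm_command:
  plan:
    - [0.2, -0.07, 0.12, 0, 4]
    - [0, 0, 0, 0, 4]

```text
time_s: 11.57
eef_pos: [0.5518, 0.1069, 0.2487]
tool_rot: [0.0, 0.172, 0.985, -0.0]
wrist_force: [-1.3, -3.9, -3.7]
gripper_width: 0.048
```

```bash
python3 st.py
```

```text
t 11.5667 tcp [0.5518 0.1069 0.2487] bar in hinge frame [-0.0835  0.0006  0.1597] F(carrier) [ 0.0578 -4.1572 -3.7095] w 0.04802810227037793
r 0.18020343399447133 lid if paddle 0 0.8809510564512784
push 1.67 radial -3.31 (tool pulled outward +) q5 1.2127347418393328
```

Call:
arm_command:
  plan:
    - [0.15, -0.11, 0.06, 0, 4]
    - [0, 0, 0, 0, 4]

```text
time_s: 11.73
eef_pos: [0.5533, 0.1062, 0.2495]
tool_rot: [0.0, 0.172, 0.985, 0.0]
wrist_force: [-0.5, -0.5, -1.3]
gripper_width: 0.0477
```

```bash
python3 st.py
```

```text
t 11.7333 tcp [0.5533 0.1062 0.2495] bar in hinge frame [-0.0819  0.0004  0.1605] F(carrier) [-0.3    -0.6773 -1.3317] w 0.04766111391753096
r 0.18017533787249307 lid if paddle 0 0.8908567896368762
push 0.87 radial -1.05 (tool pulled outward +) q5 1.2150449575157105
```

Call:
arm_command:
  plan:
    - [0.15, -0.06, 0.07, 0, 4]
    - [0, 0, 0, 0, 4]

```text
time_s: 11.9
eef_pos: [0.5548, 0.1057, 0.2503]
tool_rot: [0.0, 0.172, 0.985, 0.0]
wrist_force: [-0.4, -1.6, 0.5]
gripper_width: 0.0479
```

```bash
python3 st.py
```

```text
t 11.9 tcp [0.5548 0.1057 0.2503] bar in hinge frame [-0.0803  0.0004  0.1613] F(carrier) [ 0.1719 -1.6095  0.4704] w 0.04790771574156991
r 0.18014393066207426 lid if paddle 0 0.9006472549318629
push -0.36 radial 0.34 (tool pulled outward +) q5 1.2177073074784064
```

Call:
arm_command:
  plan:
    - [0.18, -0.07, 0.08, 0, 4]
    - [0, 0, 0, 0, 4]
    - [0, 0, 0, 0, 4]

```text
time_s: 12.15
eef_pos: [0.5567, 0.1049, 0.2512]
tool_rot: [0.001, 0.172, 0.985, 0.0]
wrist_force: [0.0, -0.3, 3.0]
gripper_width: 0.0476
```

```bash
python3 st.py; python3 - <<'E'
from h import *
snap("scene","scene5");snap("top","top5")
a=cv2.imread("pics/scene5.png")[90:290,140:400]
cv2.imwrite("pics/z5.png",cv2.resize(a,(780,600),interpolation=2))
E
```

```text
t 12.15 tcp [0.5567 0.1049 0.2512] bar in hinge frame [-0.0782  0.0003  0.1622] F(carrier) [ 0.1215 -0.252   3.0402] w 0.04763884741126768
r 0.18007889797698565 lid if paddle 0 0.912943545340946
push -1.43 radial 2.69 (tool pulled outward +) q5 1.220416248805548
```

View pics/z5.png

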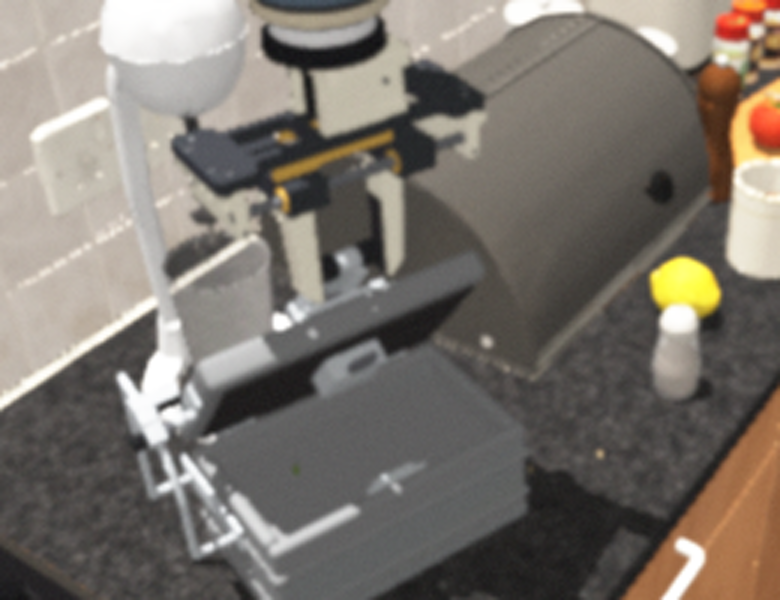

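Call:
arm_command:
  plan:
    - [0.18, -0.07, 0.1, 0, 4]
    - [0, 0, 0, 0, 4]

```text
time_s: 12.42
eef_pos: [0.5582, 0.1043, 0.252]
tool_rot: [0.0, 0.172, 0.985, 0.0]
wrist_force: [-1.4, 1.5, 5.0]
gripper_width: 0.0478
```

```bash
python3 st.py
```

```text
t 12.4167 tcp [0.5582 0.1043 0.252 ] bar in hinge frame [-0.0766  0.0003  0.163 ] F(carrier) [-1.805   0.9646  4.9545] w 0.04779639090722515
r 0.18004624715311168 lid if paddle 0 0.9232308722944036
push -0.47 radial 5.25 (tool pulled outward +) q5 1.2244494939957655
```

Call:
arm_command:
  plan:
    - [0.15, -0.06, 0.08, 0, 4]
    - [0, 0, 0, 0, 4]

```text
time_s: 12.58
eef_pos: [0.5597, 0.1037, 0.2527]
tool_rot: [0.0, 0.172, 0.985, 0.0]
wrist_force: [-2.1, 3.0, 6.2]
gripper_width: 0.0476
```

```bash
python3 st.py
```

```text
t 12.5833 tcp [0.5597 0.1037 0.2527] bar in hinge frame [-0.075   0.0002  0.1637] F(carrier) [-3.0161  2.0656  6.2385] w 0.04762988643981633
r 0.1800438890686107 lid if paddle 0 0.93302242119753
push 0.14 radial 6.93 (tool pulled outward +) q5 1.227174615848796
```

Call:
arm_command:
  plan:
    - [0, 0.04, 0.12, 0, 4]
    - [0, 0, 0, 0, 4]

```text
time_s: 12.75
eef_pos: [0.5596, 0.1038, 0.2529]
tool_rot: [-0.0, 0.172, 0.985, -0.0]
wrist_force: [3.7, 1.2, -4.0]
gripper_width: 0.0473
```

```bash
python3 st.py
```

```text
t 12.75 tcp [0.5596 0.1038 0.2529] bar in hinge frame [-0.0751  0.0002  0.1639] F(carrier) [ 3.0797  2.3661 -4.0496] w 0.04726902634901228
r 0.18026992645681847 lid if paddle 0 0.9326209640877154
push -1.11 radial -4.96 (tool pulled outward +) q5 1.2283579672497191
```

Call:
arm_command:
  plan:
    - [0.17, -0.06, 0.02, 0, 4]
    - [0, 0, 0, 0, 4]

```text
time_s: 12.92
eef_pos: [0.5612, 0.1032, 0.2536]
tool_rot: [-0.0, 0.172, 0.985, -0.0]
wrist_force: [1.7, 1.8, -2.6]
gripper_width: 0.0478
```

```bash
python3 st.py
```

```text
t 12.9167 tcp [0.5612 0.1032 0.2536] bar in hinge frame [-0.0734  0.0003  0.1646] F(carrier) [ 1.0177  2.317  -2.6301] w 0.0477890886620284
r 0.18023495673374773 lid if paddle 0 0.94315176675584
push 0.14 radial -2.82 (tool pulled outward +) q5 1.2314388757290728
```

Call:
arm_command:
  plan:
    - [0.12, -0.03, 0.06, 0, 4]
    - [0, 0, 0, 0, 4]

```text
time_s: 13.08
eef_pos: [0.5625, 0.1028, 0.2542]
tool_rot: [-0.0, 0.172, 0.985, -0.0]
wrist_force: [3.0, -0.9, -3.7]
gripper_width: 0.0478
```

```bash
python3 st.py
```

```text
t 13.0833 tcp [0.5625 0.1028 0.2542] bar in hinge frame [-0.072   0.0003  0.1652] F(carrier) [ 3.1504  0.1507 -3.6846] w 0.047830605531146514
r 0.18026963500727716 lid if paddle 0 0.9512952136068573
push -1.42 radial -4.64 (tool pulled outward +) q5 1.2333417274518201
```

Call:
arm_command:
  plan:
    - [0.15, -0.06, 0, 0, 4]
    - [0, 0, 0, 0, 4]

```text
time_s: 13.25
eef_pos: [0.5641, 0.1023, 0.2548]
tool_rot: [0.0, 0.172, 0.985, -0.0]
wrist_force: [0.1, 0.3, 0.4]
gripper_width: 0.048
```

```bash
python3 st.py
```

```text
t 13.25 tcp [0.5641 0.1023 0.2548] bar in hinge frame [-0.0704  0.0004  0.1658] F(carrier) [0.0329 0.2779 0.3806] w 0.04801097516292965
r 0.18015796948665186 lid if paddle 0 0.9610485487783704
push -0.18 radial 0.34 (tool pulled outward +) q5 1.2350894004411805
```

Call:
arm_command:
  plan:
    - [0, 0, 0, 0, 5.2]
    - [0, 0, 0, 0, 5.6]
    - [0, 0, 0, 0, 6.5]
    - [0, 0, 0, 0, 8]
    - [0, 0, 0, 0, 9]
    - [0, 0, 0, 0, 9]
    - [0, 0, 0, 0, 9]

```text
time_s: 13.83
eef_pos: [0.5638, 0.1024, 0.2544]
tool_rot: [-0.0, 0.172, 0.985, -0.0]
wrist_force: [-0.5, 0.0, 0.1]
gripper_width: 0.0848
```

```bash
python3 st.py; python3 - <<'E'
from h import *
snap("scene","scene6")
for n in("paddle_grip","paddle_pivot"):
    for d in finder.spot_point(n,"scene")[:1]: print(n,d["conf"],w("scene",d["centre"]))
a=cv2.imread("pics/scene6.png")[90:290,140:400]
cv2.imwrite("pics/z6.png",cv2.resize(a,(780,600),interpolation=2))
E
```

```text
t 13.8333 tcp [0.5638 0.1024 0.2544] bar in hinge frame [-0.0706  0.0004  0.1654] F(carrier) [-0.5045 -0.1758  0.099 ] w 0.08480615427126156
r 0.17987087625381365 lid if paddle 0 0.9587994343743116
push 0.43 radial 0.29 (tool pulled outward +) q5 1.234548487470644
paddle_grip 0.78 [0.56304891 0.10074634 0.27225306]
paddle_pivot 0.61 [0.60553387 0.08620676 0.20552489]
```

View pics/z6.png

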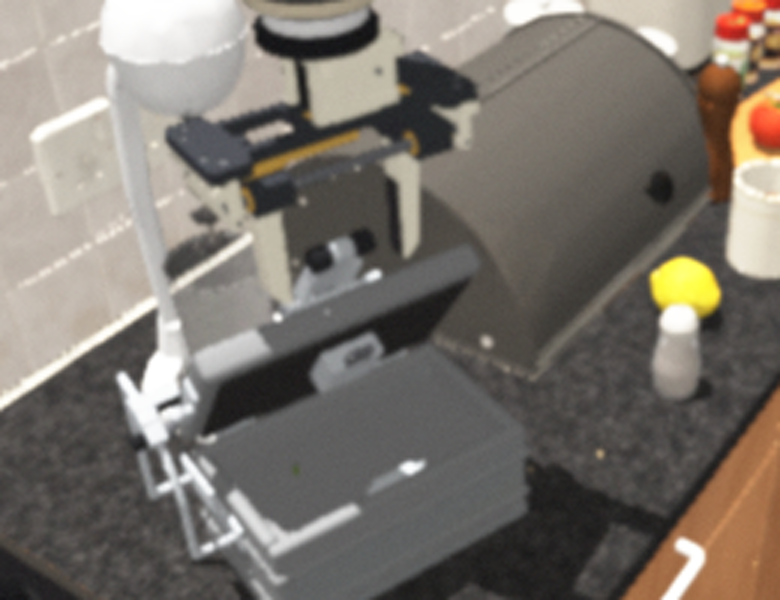

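Call:
arm_command:
  plan:
    - [-0.5, 0.18, 0.1, 0, 9.3]
    - [-0.8, 0.29, 0.2, 0, 9.3]
    - [-1.3, 0.47, 0.2, 0, 9.3]
    - [-1.5, 0.54, 0.2, 0, 9.3]
    - [-1.5, 0.54, 0.2, 0, 9.3]
    - [-1.5, 0.54, 0.2, 0, 9.3]
    - [-1.5, 0.54, 0.2, 0, 9.3]
    - [-1.5, 0.54, 0.2, 0, 9.3]
    - [-1.5, 0.54, 0.2, 0, 9.3]
    - [-0.5, 0.1, 0, 0, 9.3]
    - [0, 0, 0, 0, 9.3]
    - [0, 0, 0, 0, 9.3]

```text
time_s: 14.98
eef_pos: [0.443, 0.1452, 0.2716]
tool_rot: [0.0, 0.172, 0.985, 0.0]
wrist_force: [-0.1, 0.8, -0.0]
gripper_width: 0.0926
```

```bash
python3 st.py; python3 - <<'E'
from h import *
np.set_printoptions(precision=4,suppress=True)
snap("scene","scene7");snap("top","top7")
for cam in("scene","top"):
  for n in("paddle_grip","paddle_pivot","salt_center","mug_center","lemon_center"):
    for d in finder.spot_point(n,cam)[:1]: print(cam,n,d["conf"],w(cam,d["centre"]))
a=cv2.imread("pics/scene7.png")[90:290,140:400]
cv2.imwrite("pics/z7.png",cv2.resize(a,(780,600),interpolation=2))
E
```

```text
t 14.9833 tcp [0.443  0.1452 0.2716] bar in hinge frame [-0.1988 -0.0001  0.1826] F(carrier) [-0.4059  0.7106 -0.0291] w 0.09264980115087808
r 0.26998227248597356 lid if paddle 0 0.5345913881939703
push 0.30 radial 0.28 (tool pulled outward +) q5 1.210850930976051
scene paddle_grip 0.38 [0.565  0.0978 0.2736]
scene paddle_pivot 0.65 [0.6062 0.0867 0.2052]
scene salt_center 0.87 [ 0.4431 -0.1951  0.0436]
scene mug_center 0.95 [ 0.4451 -0.4334  0.052 ]
scene lemon_center 0.58 [ 0.4885 -0.3     0.0263]
top paddle_grip 0.57 [0.5675 0.1026 0.2706]
top paddle_pivot 0.83 [0.6051 0.0889 0.2068]
top salt_center 0.74 [ 0.442  -0.1913  0.0425]
top lemon_center 0.96 [ 0.4874 -0.303   0.0306]
```

View pics/z7.png

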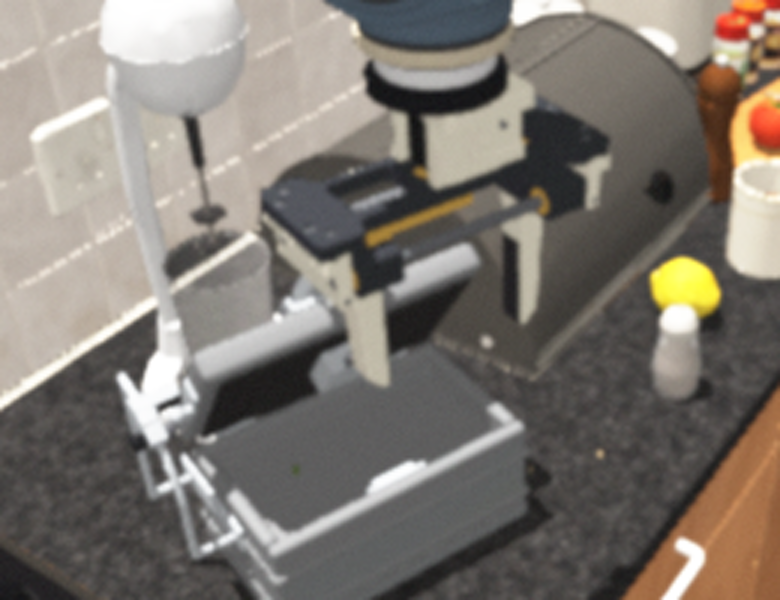

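```bash
python3 -c "
from h import *
robot.job_done()"
```

```text
the job is handed in; nothing more can be done
```

The carrier is open: the lid stands up by itself past the catch of its stay, and the hand is clear. I handed the job in after about 15 s, and no verdict was reported.

- **Paddle and pawl:** I gripped the bar across its knobs and lifted the paddle slowly at 11–14 N. The pawl let go at about 27 mm of lift. As the lid popped up, the wrist force spiked briefly to about 32 N, by which point the pawl had already let go.
- **Lid and catch:** I followed the lid's arc by feel. The catch first touched at about 0.79 rad, and the push dropped at about 0.85 rad, which is the crest. I eased the lid on to about 0.96 rad, where the force was near zero, and felt no contact with the stop. There I opened the fingers and drew back toward the robot.

**Last checks:**
- After release both cameras put the grip bar at about (0.566, 0.100, 0.272). That is a lid angle of about 0.95 rad with the paddle down, the same position as before I let go.
- The salt shaker, mug and lemon are within about 4 mm of where they started. The top camera did not report the mug in the last look, so only the scene camera confirms it.
- The wrist force is under 1 N.
- The lid, paddle, pawl and stop have no sensors of their own, so their angles and forces are worked out from the hand's position and the wrist force. Force noise of about 1 N makes the catch angles good to only about 0.02 rad.

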